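# Zero the balance and put the check weight on

### The job

Check the lab balance: lift the mortar off its pan and stand it upright on the cork mat, then, with the pan empty, press the large zero key fully down, hold it down for about a second and let it go, and last stand the largest of the three steel weights upright in the middle of the pan. Set things down gently, don't press the small keys, and leave everything else where it is.

Things in the scene. Friction and masses are not known exactly. Their poses are not given: they have to be found in the camera images.
- balance: White lab balance, fixed to the table, 240 x 210 mm, deck 55 mm high. Origin: centre of its underside, on the table. Its x axis points from the keys (front, -x) to the back, y to its left, z up. The deck's three keys are at local x -88, the pan at local x +35
- pan (a point): Centre of the top face of the balance's round steel pan, 72 mm above the table; pan diameter 124 mm. A clear shield 4 mm thick, its rim 117 mm above the table, stands round the pan on three sides: 80 mm behind this point and 100 mm to either side; the sides reach 70 mm forward of it. Open at front and top. Axes as the balance
- zero_key_top (a point): Centre of the top of the zero key, the large round grey key (28 mm across) at local y +60 of the balance; it is pressed straight down, travel 6 mm against a spring of about 5 N at the bottom
- zero_key (a joint): Travel of the zero key in m: 0 up, 0.006 fully down; it springs back
- mode_key (a joint): Travel of the small key (16 mm across) in the middle, local y 0: 0 up, 0.006 down; leave alone
- print_key (a joint): Travel of the small key (16 mm across) at local y -50: 0 up, 0.006 down; leave alone
- mortar: Small white porcelain mortar, an open bowl standing on the pan: 55 mm high, 62 mm across at the rim, 58 mm at a height of 22 mm, foot 48 mm across, wall 6 mm; about 0.2 kg. Origin: centre of its underside, z up
- mat: Square cork mat, fixed, 130 x 130 x 6 mm, to the left or right of the balance. Origin: centre of its underside, on the table (its top is 6 mm higher); axes along its edges
- board: Wooden board, fixed, 200 (x) x 110 (y) x 12 mm, on the other side of the balance, on which the three weights stand in a row along x in any order. Origin: centre of its underside, on the table
- large_weight: Largest steel weight, 0.5 kg: upright cylinder 38 mm across and 48 mm high with a 24 mm knob on a 14 mm neck, 66 mm high in all. Origin: centre of its underside, z up
- medium_weight: Middle steel weight, same form: 30 mm across, 52 mm high in all. Origin: centre of its underside
- small_weight: Smallest steel weight, same form: 24 mm across, 43 mm high in all. Origin: centre of its underside
- cup: White plastic cup beyond the mat, 68 mm across the rim, 85 mm high. Origin: centre of its underside
- pestle: White porcelain pestle lying on the table on the robot's side of the mat, 100 mm long (along its x axis), 24 mm thick. Origin: at its middle, on the table
- jar: Glass jar with a metal lid beyond the weight board, 56 mm across, 75 mm high. Origin: centre of its underside
- bottle: Amber bottle behind the balance, 54 mm across, 120 mm high. Origin: centre of its underside
- tube (a point): Lower end of the upright corked test tube (25 mm across, from 105 to 268 mm above the table) that a fixed retort stand at the back holds out towards the robot by an arm at 200 mm height; the stand's 10 mm rod is 298 mm high and 120 mm from this point along the point's +x axis, its base 100 x 160 mm.
Mind the look-alikes: they are no part of the job. Leave any blue or turquoise look-alike of the mortar alone.

How it is judged:
By the outcome, as a careful person would: the job done as asked, in the order asked, and still so for the second after the job is handed in, with the robot touching nothing.
It also fails if it takes over 70 s, if anything falls off the work surface, if the arm or the gripper's body presses on something with over 40 N, if the wrist force passes 120 N, or if a joint passes its speed limit or range.

### The arm

A 6-joint arm with a two-finger parallel gripper is mounted at the origin on the work surface. World frame = base frame: x ahead of the robot, y to its left, z up, the work surface at z = 0. Lengths are in m, angles in rad, forces in N, time in s.
With the tool pointing down it reaches from about 0.325 to 0.9 m from the base axis. Payload 6.1 kg.
Tool frame: the origin (TCP) lies midway between the tips of the shut fingers; the grasp point (between the pads) lies 19 mm behind it; z points along the fingers, y is the line along which they close (so a half turn about z gives the same grasp; the last joint's range is limited). The gripper opens to 85 mm and grips with 20 to 120 N. Pads are 22 mm wide; open, the fingers measure 114 mm over their backs; the gripper's body (76 mm by 85 mm) begins 54 mm behind the grasp point. The pads swing forward as they close: fully open they stand 13 mm farther back than shut.
Start: joints at [-1.366, 0.22, 1.526, -0, 1.395, -0.126], TCP at [0.203, -0.591, 0.231] pointing down, gripper open.
Joint ranges: [-2.98, 2.98], [-0.91, 2.08], [0.09, 2.57], [-1.24, 4.39], [0.2, 2.65], [-2.68, 2.68]. Speed limits (rad/s): [2.57, 2.57, 3.01, 3.14, 3.14, 3.14].

### API

Orientations are given as [roll, pitch, yaw] about the fixed x, y, z axes, in that order (R = Rz(yaw) Ry(pitch) Rx(roll)).
In Python, from plant import movep, move_l, set_joints, gripper_to, hold, inverse_kinematics, observe, get_image, get_calibration, Unreachable, job_done gives the robot as it stands. Calls block until the motion is done:
- movep(position, orientation): joint-space move of the TCP to a pose.
- move_l(position, feed=0.15, rotation=None, max_force=None): straight line of the TCP; rotation=None keeps the orientation; feed is the mean speed in m/s. With max_force (N) it stops when the force on the tool has changed by that much, and returns True; else False.
- set_joints(angles): joint-space move.
- gripper_to(opening, f_grip=None): finger opening in m; f_grip is the grip in N (None keeps the last); returns when the fingers have stopped.
- hold(seconds).
- inverse_kinematics(position, orientation): joint angles nearest the present ones, or None.
- observe(): the state.
- get_image(name): name is "scene" or "top" or "wrist"; returns (picture, depth): 480x640x3 uint8, red, green, blue; 480x640 float32, m along the optical axis (not along the pixel's ray), 0 where there is no reading.
- get_calibration(name): a dict with "intrinsics" (3x3 intrinsics, pixels), "world_from_camera" (4x4, takes a point from camera to world coordinates). Camera axes: x right, y down, z forward; pixel columns grow to the right and rows downward; lengths in m; the calibration is good to about 2 mm. A picture is of the moment at which its call begins: read the wrist's pose just before it. get_calibration takes no time and is no camera call; for the wrist camera it gives the pose at the moment of the call.
A pose or a line that the arm cannot do raises Unreachable and nothing moves.
- job_done(): hands the job in; it is judged then, once.
The state is a dict: "time_s": time; "q": joint angles; "joint_velocities": joint speeds; "joint_torque": joint torques, N m; "eef_pos": TCP position; "tcp_rot": TCP orientation; "ft_force": force on the tool from outside, world axes, zero at the start; "torque": the same for the moment, N m; "opening": finger opening in m; "grasp_force": force on a finger pad.
Only numpy, scipy, OpenCV 4.12 (cv2) and the standard library are available. Lean on these libraries where they do the work, as an engineer would, in place of code of your own. Each camera call takes 0.05 s, during which the arm holds its last target. There are 200 camera calls.

## Working session

There is one attempt and no reset: what is moved stays moved. The work goes in short steps, each a Python script; the robot and the scene stay as the last script left them, time stands still between calls to the robot, and variables do not carry over. Pictures are saved under pics/ and viewed, at most 10 in all, crops included, and the job is handed in when it is done.

```bash
mkdir -p pics; ls; cat > h.py <<'E'
import numpy as np, cv2
from plant import *
def snap(cam):
    c=get_calibration(cam); im,d=get_image(cam)
    np.savez(f'{cam}.npz',im=im,d=d,K=c['intrinsics'],T=c['world_from_camera']); return im,d
def load(cam):
    z=np.load(f'{cam}.npz'); return z['im'],z['d'],z['K'],z['T']
def cloud(d,K,T):
    v,u=np.mgrid[:d.shape[0],:d.shape[1]]
    p=np.stack([(u-K[0,2])/K[0,0]*d,(v-K[1,2])/K[1,1]*d,d],-1)
    P=p@T[:3,:3].T+T[:3,3]; P[d<=0]=np.nan; return P
def ray(K,T,u,v,z):
    r=T[:3,:3]@np.array([(u-K[0,2])/K[0,0],(v-K[1,2])/K[1,1],1]); o=T[:3,3]
    return o+r*(z-o[2])/r[2]
E
python3 - <<'E'
from h import *
for c in ('scene','top'):
    im,d=snap(c); cv2.imwrite(f'pics/{c}.png',im[...,::-1])
    k=get_calibration(c); print(k)
print(observe())
E
```

```text
pics
{'intrinsics': array([[505.12388876,   0.        , 321.6628978 ],
       [  0.        , 505.12388876, 249.08549974],
       [  0.        ,   0.        ,   1.        ]]), 'world_from_camera': array([[-0.65343443,  0.57228924, -0.49548812,  1.12289714],
       [ 0.75691192,  0.502936  , -0.41730052,  0.47193858],
       [ 0.01038221, -0.64771939, -0.76180824,  0.94353307],
       [ 0.        ,  0.        ,  0.        ,  1.        ]])}
{'intrinsics': array([[567.45383357,   0.        , 318.30356946],
       [  0.        , 567.45383357, 240.93142927],
       [  0.        ,   0.        ,   1.        ]]), 'world_from_camera': array([[-0.02559655, -0.99322287,  0.11337169,  0.44147909],
       [-0.99950021,  0.02332247, -0.02133994,  0.01830533],
       [ 0.01855121, -0.11386126, -0.99332345,  1.30431716],
       [ 0.        ,  0.        ,  0.        ,  1.        ]])}
{'time_s': 0.1, 'q': array([-1.36612283e+00,  2.21126850e-01,  1.52749767e+00,  4.22668540e-06,
        1.39471706e+00, -1.26112869e-01]), 'joint_velocities': array([-0.0015715 , -0.00097643, -0.00217023, -0.00016438, -0.00166563,
        0.00036066]), 'joint_torque': array([ 1.85779318e-03, -4.98245358e+01, -3.90546370e+01, -1.96236165e-04,
        5.58221655e-03,  5.86972374e-05]), 'eef_pos': array([ 0.20286967, -0.59057982,  0.23032078]), 'tcp_rot': array([-3.13985814e+00, -2.24105397e-04,  3.30785429e-01]), 'ft_force': array([ 0.54021258, -0.34813886,  0.07776826]), 'torque': array([-0.01669409, -0.00956918, -0.01399206]), 'grasp_force': 0.0, 'opening': 0.08503017358035447}
```

View pics/scene.png

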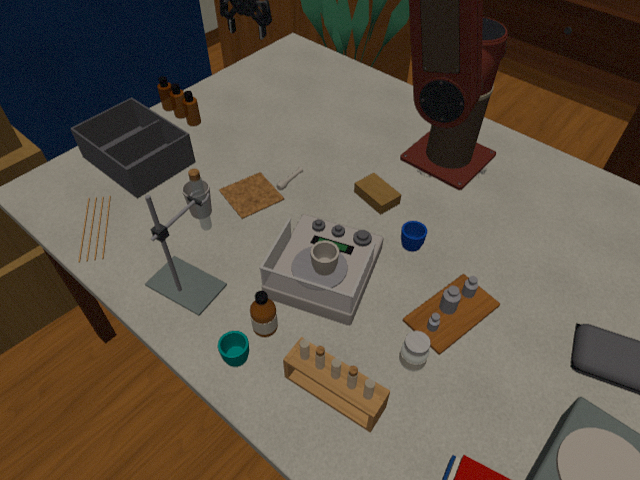

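View pics/top.png

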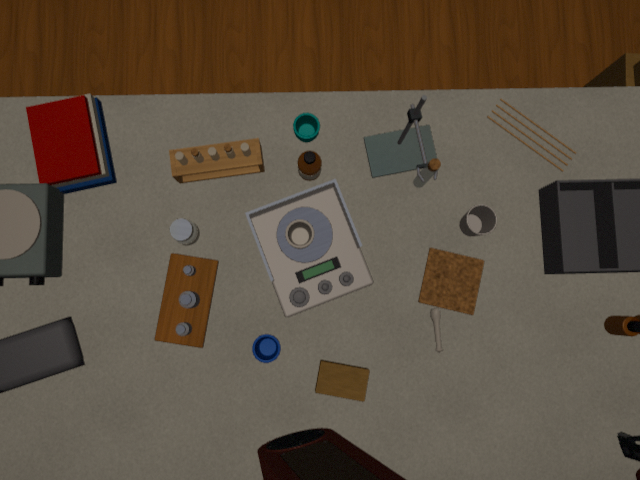

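The scene view shows the balance with the white mortar at (325,257), weights at (433,322), (452,298) and (470,287), and the mat at (252,194). In the top view the mortar is at (300,233), the zero key at (299,297), the weights at (189,270), (188,299) and (183,329), and the mat at (451,281).

Candidates in the top view:
- **Mortar:** white (300,233), teal (306,127), blue (266,348), and the cup (481,220). I choose the white one on the pan.
- **Weight:** (189,270), (188,299), (183,329). The middle one looks largest.
- **Key:** (299,297) is large; (325,287) and (346,279) are small. I choose the large one.

Next I'll check these in a close crop.

```bash
python3 - <<'E'
from h import *
im,d,K,T=load('top'); im2,d2,K2,T2=load('scene')
def crop(im,u,v,w,h,s): return cv2.resize(im[v:v+h,u:u+w],None,fx=s,fy=s,interpolation=cv2.INTER_CUBIC)
g=lambda a:np.clip(a.astype(float)*1.4,0,255).astype(np.uint8)
A=crop(im,240,175,140,145,4)   # 560x580
B=crop(im,150,245,75,110,3)  # 225x330
C=crop(im2,400,265,112,80,2) # 224x160
out=np.zeros((580,790,3),np.uint8); out[:,:560]=A; out[:330,562:787]=B; out[340:500,562:786]=C
cv2.imwrite('pics/crop.png',g(out)[...,::-1])
P=cloud(d,K,T);P2=cloud(d2,K2,T2)
for n,(u,v) in dict(mortar=(300,233),zero=(299,297),mode=(325,287),prnt=(346,279),wA=(189,270),wB=(188,299),wC=(183,329),mat=(451,281),tubecork=(434,165),cup=(481,220),pan=(315,250),board=(205,310),pestle=(436,330),bottle=(310,163),jar=(182,230),blue=(266,348)).items(): print(n,P[v,u].round(4))
for n,(u,v) in dict(mortar=(325,257),zero=(362,237),wA=(433,319),wB=(452,292),wC=(470,281),mat=(252,194),pan=(302,272)).items(): print('s',n,P2[v,u].round(4))
E
```

```text
mortar [0.5991 0.0313 0.083 ]
zero [0.4611 0.0365 0.0792]
mode [ 0.4812 -0.02    0.0759]
prnt [ 0.4973 -0.0658  0.0776]
wA [0.5266 0.277  0.0541]
wB [0.4628 0.2738 0.0796]
wC [0.3993 0.2867 0.0688]
mat [ 0.4899 -0.3113  0.0077]
tubecork [ 0.699  -0.2255  0.2635]
cup [ 0.6292 -0.388   0.0097]
pan [ 5.624e-01 -5.000e-04  7.190e-02]
board [0.4384 0.2497 0.0126]
pestle [ 0.3803 -0.2694  0.0159]
bottle [0.7482 0.0061 0.1052]
jar [0.6122 0.2871 0.0786]
blue [0.3501 0.1141 0.0087]
s mortar [0.5739 0.0196 0.0801]
s zero [0.4717 0.044  0.0788]
s wA [0.538  0.2831 0.0571]
s wB [0.4672 0.281  0.0762]
s wC [0.4077 0.2927 0.0653]
s mat [ 0.4901 -0.308   0.0066]
s pan [0.6333 0.0046 0.0709]
```

View pics/crop.png

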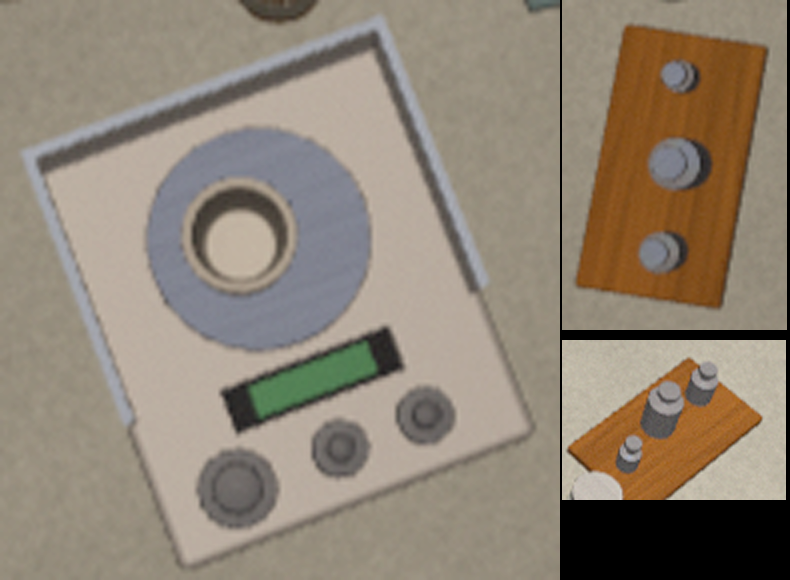

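The crop shows the white mortar's rim centred at crop (240,236), slightly left of the pan centre at (260,240). The zero key is at (237,487), bigger than the other two. The middle weight, at (675,163), is clearly the thickest and tallest of the three. Next I'll fit positions from both cameras.

```bash
cat >> h.py <<'E'
from scipy.optimize import least_squares
def sel(P,c,r,z0,z1):
    Q=P.reshape(-1,3); Q=Q[~np.isnan(Q[:,0])]
    return Q[(np.hypot(Q[:,0]-c[0],Q[:,1]-c[1])<r)&(Q[:,2]>z0)&(Q[:,2]<z1)]
def disc(Q):   # centre of a patch outline by min enclosing circle
    (x,y),r=cv2.minEnclosingCircle(Q[:,:2].astype(np.float32)*1000); return x/1000,y/1000,r/1000
def circ(Q,r=None):
    c0=Q[:,:2].mean(0)
    s=least_squares(lambda p:np.hypot(Q[:,0]-p[0],Q[:,1]-p[1])-p[2],[*c0,.03],loss='soft_l1',f_scale=.002).x
    return s
E
python3 - <<'E'
from h import *
for c in('top','scene'):
    im,d,K,T=load(c); P=cloud(d,K,T); f=lambda *a:np.round(a,4)
    Q=sel(P,(.583,.03),.05,.119,.14); print(c,'rim',len(Q),circ(Q).round(4),f(*disc(Q)),np.median(Q[:,2]).round(4))
    Q=sel(P,(.463,.277),.03,.070,.09); print('knob',len(Q),f(*Q.mean(0)),f(*disc(Q)))
    for n,k in(('A',(.53,.28)),('C',(.40,.289))):
        Q=sel(P,k,.03,.04,.09); print(n,len(Q),f(*Q.mean(0)),f(*np.percentile(Q[:,2],[50,95])))
    Q=sel(P,(.461,.037),.025,.068,.09); print('zero',len(Q),f(*disc(Q)),np.percentile(Q[:,2],[5,25,50,75,95]).round(4))
    Q=sel(P,(.578,.01),.085,.066,.077); print('pan',len(Q),f(*disc(Q)),circ(Q)[:2].round(4),np.median(Q[:,2]).round(4))
    Q=sel(P,(.49,-.31),.12,.0035,.012); print('mat',len(Q),np.median(Q,0).round(4))
    H=cv2.cvtColor(im,cv2.COLOR_RGB2HSV)
    for n,cc,zz in(('mat',(.49,-.31),.006),('board',(.465,.27),.012)):
        m=(H[...,1]>110)&(np.hypot(P[...,0]-cc[0],P[...,1]-cc[1])<.125)
        uv=np.argwhere(m)[:,::-1]; W=np.array([ray(K,T,u,v,zz)[:2] for u,v in uv]); 
        r=cv2.minAreaRect((W*1000).astype(np.float32)); print(n,r, np.median(P[m][:,2]).round(4))
    # shield rim
    Q=sel(P,(.57,.0),.16,.108,.124); 
    r=cv2.minAreaRect((Q[:,:2]*1000).astype(np.float32)); print('shield',len(Q),r)
E
```

```text
top rim 258 [0.5934 0.0317 0.0276] [0.5939 0.0318 0.0307] 0.1262
knob 101 [0.4637 0.2793 0.0781] [0.4641 0.2798 0.012 ]
A 61 [0.5295 0.2809 0.0538] [0.0552 0.0592]
C 155 [0.4    0.2912 0.0543] [0.05   0.0666]
zero 191 [0.4626 0.037  0.0214] [0.0684 0.0705 0.0753 0.0773 0.08  ]
pan 1746 [0.5773 0.0111 0.0844] [0.5992 0.0253] 0.0719
mat 3066 [ 0.4909 -0.3133  0.0062]
mat ((490.5958251953125, -311.6030578613281), (128.8381805419922, 127.74522399902344), 75.24059295654297) 0.006
board ((462.8810729980469, 291.89642333984375), (109.18877410888672, 198.10255432128906), 79.485107421875) 0.0121
shield 799 ((604.3088989257812, 23.75830841064453), (155.83721923828125, 206.0702362060547), 19.913225173950195)
scene rim 283 [0.5943 0.0341 0.0277] [0.5927 0.0318 0.0335] 0.1259
knob 98 [0.4645 0.2811 0.0774] [0.4634 0.2798 0.0127]
A 72 [0.5296 0.2832 0.0526] [0.0545 0.0571]
C 167 [0.4028 0.2957 0.0531] [0.0486 0.0657]
zero 129 [0.4645 0.0385 0.0208] [0.0685 0.0714 0.0759 0.0773 0.0794]
pan 1090 [0.5739 0.0154 0.082 ] [0.5879 0.0214] 0.0719
mat 1500 [ 0.4946 -0.3084  0.006 ]
mat ((491.06494140625, -310.32965087890625), (129.71707153320312, 128.74853515625), 75.35769653320312) 0.0057
board ((464.2442321777344, 293.60614013671875), (109.81192016601562, 201.51870727539062), 79.5384521484375) 0.012
shield 1048 ((603.185791015625, 24.511505126953125), (158.39881896972656, 208.5489044189453), 20.16746711730957)
```

```bash
python3 - <<'E'
from h import *
PI=np.pi; y=np.radians(20)
for p,yw in(((.594,.0325,.30),y),((.594,.0325,.08),y),((.4635,.038,.08),y),((.464,.28,.024),-.183),((.491,-.311,.02),y)):
    print(inverse_kinematics(np.array(p),np.array([PI,0,yw])))
movep(np.array([.30,-.38,.36]),np.array([PI,0,.33])); 
movep(np.array([.56,.03,.33]),np.array([PI,0,y])); o=observe(); print(o['time_s'],o['eef_pos'],o['tcp_rot'],o['q'])
im,d=snap('wrist'); cv2.imwrite('pics/w1.png',im[...,::-1]); K,T=load('wrist')[2:]; print(T.round(3))
P=cloud(d,K,T); f=lambda *a:np.round(a,4)
for c,z0,z1,r,n in(((.594,.032),.119,.14,.05,'rim'),((.4635,.038),.068,.09,.025,'zero'),((.598,.0225),.066,.077,.08,'pan')):
    Q=sel(P,c,r,z0,z1); print(n,len(Q),len(Q) and (f(*disc(Q)),np.median(Q,0).round(4),np.percentile(Q[:,2],[75,95])))
E
```

```text
[-7.78537841e-02  1.12641377e-01  1.52007505e+00 -4.44089210e-16
  1.50887622e+00  1.14387669e+00]
[-7.78537841e-02  3.01548835e-01  1.72951297e+00 -4.44089210e-16
  1.11053084e+00  1.14387669e+00]
[-8.80254478e-02  7.25349136e-03  2.06403131e+00 -4.44089210e-16
  1.07030785e+00  1.13370503e+00]
[ 3.97402554e-01  2.73700163e-01  1.88996119e+00 -4.44089210e-16
  9.77931304e-01  2.15119888e+00]
[-7.00269216e-01  3.60412218e-01  1.78659857e+00 -4.44089210e-16
  9.94581862e-01  5.21461260e-01]
2.9083 [0.56005092 0.02887802 0.33004363] [3.14120435e+00 1.29144519e-04 3.47659974e-01] [-8.88591593e-02  1.99223489e-02  1.56233700e+00 -4.06523663e-04
  1.55928617e+00  1.13428184e+00]
[[ 0.342 -0.891 -0.299  0.637]
 [-0.94  -0.324 -0.109  0.057]
 [ 0.     0.318 -0.948  0.473]
 [ 0.     0.     0.     1.   ]]
rim 1414 (array([0.5921, 0.0332, 0.0309]), array([0.5917, 0.0322, 0.1267]), array([0.12734219, 0.12819002]))
zero 514 (array([0.4623, 0.0376, 0.0208]), array([0.4637, 0.038 , 0.0767]), array([0.07726622, 0.07817084]))
pan 7591 (array([0.6065, 0.026 , 0.071 ]), array([0.6144, 0.018 , 0.0721]), array([0.07269247, 0.07349744]))
```

View pics/w1.png

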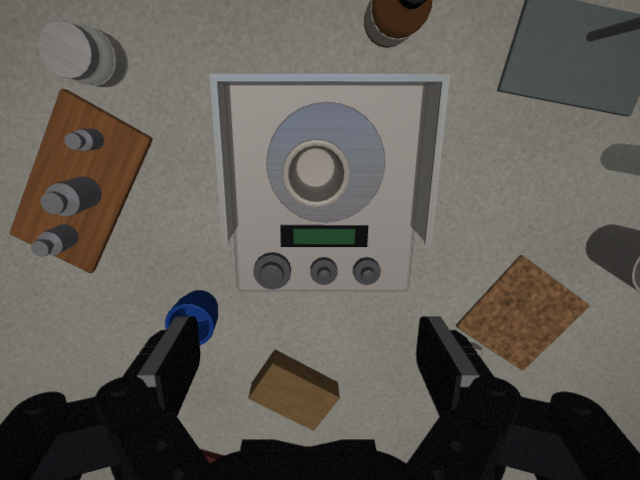

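The wrist view agrees: mortar rim at (316,173), pan centre at about (326,161), zero key at (272,271), mat at (522,312). I'll pick up the mortar.

```bash
python3 - <<'E'
from h import *
PI=np.pi; y=np.radians(20)
im,d,K,T=load('wrist'); print('pan',ray(K,T,326,161,.072),'key',ray(K,T,272,271,.077),'rim',ray(K,T,316,173,.127))
movep(np.array([.593,.0325,.20]),np.array([PI,0,y]))
print(move_l(np.array([.593,.0325,.081]),feed=.08,max_force=12))
gripper_to(0.05,f_grip=35); o=observe(); print(o['opening'],o['grasp_force'],o['eef_pos'],o['time_s'])
move_l(np.array([.593,.0325,.11]),feed=.06); o=observe(); print(o['opening'],o['grasp_force'],o['ft_force'])
move_l(np.array([.593,.0325,.24]),feed=.15)
o=observe(); print(o['opening'],o['grasp_force'],o['ft_force'],o['time_s'])
im,d=snap('scene'); cv2.imwrite('pics/s2.png',im[140:340,200:440][...,::-1].repeat(2,0).repeat(2,1))
E
```

```text
pan [0.6010703  0.02380112 0.072     ] key [0.46716926 0.03788824 0.077     ] rim [0.59301588 0.03305951 0.127     ]
False
0.060811683305893795 37.420582222530356 [0.59344506 0.03253394 0.08188564] 5.5583
0.06070772439136433 38.09773132605187 [-0.33328362  0.5027351  -1.60237192]
0.060743231988859434 38.11255570308276 [ 0.6935611  -0.22199423 -2.45847722] 7.2083
```

View pics/s2.png

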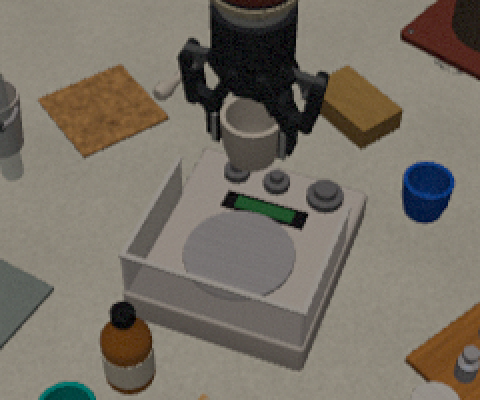

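The mortar hangs upright in the gripper at (250,130) and the pan is empty. Next I'll place it on the mat.

```bash
python3 - <<'E'
from h import *
PI=np.pi
im,d,K,T=load('scene'); P=cloud(d,K,T)
movep(np.array([.45,-.13,.24]),np.array([PI,0,0.0]))
movep(np.array([.491,-.311,.12]),np.array([PI,0,-.26]))
move_l(np.array([.491,-.311,.024]),feed=.08)
print(move_l(np.array([.491,-.311,.012]),feed=.015,max_force=3)); o=observe(); print(o['eef_pos'],o['ft_force'],o['time_s'])
gripper_to(0.085); hold(.1)
move_l(np.array([.491,-.311,.10]),feed=.12)
movep(np.array([.45,-.2,.26]),np.array([PI,0,0.0]))
movep(np.array([.43,.03,.26]),np.array([PI,0,np.radians(20)]))
o=observe(); print(o['time_s'])
gripper_to(0.0,f_grip=20)
for c in('top','wrist'):
    im,d=snap(c); K,T=load(c)[2:]; P=cloud(d,K,T)
    Q=sel(P,(.491,-.311),.05,.05,.075); print(c,'mortar',len(Q),len(Q) and (np.round(disc(Q),4),np.median(Q[:,2])))
    Q=sel(P,(.6,.0235),.09,.066,.0775); print('pan',len(Q),np.round(disc(Q),4))
    Q=sel(P,(.4635,.038),.014,.07,.09); print('key',len(Q),len(Q) and (np.round(disc(Q),4),np.percentile(Q[:,2],[50,75,90])))
    a=im if c=='wrist' else np.hstack([im[170:330,230:500]]).repeat(2,0).repeat(2,1); cv2.imwrite(f'pics/m_{c}.png',a[...,::-1])
E
```

```text
True
[ 0.49102986 -0.31094891  0.01589532] [0.21350322 0.13997178 4.70213635] 10.9417
14.0083
top mortar 265 (array([ 0.491 , -0.3111,  0.0315]), np.float64(0.0596753903926055))
pan 2450 [0.6136 0.0287 0.0777]
key 0 0
wrist mortar 653 (array([ 0.4839, -0.2969,  0.0266]), np.float64(0.05870156897120482))
pan 13189 [0.5965 0.023  0.0617]
key 750 (array([0.462 , 0.0379, 0.0135]), array([0.07700226, 0.07755501, 0.0779848 ]))
```

View pics/m_top.png

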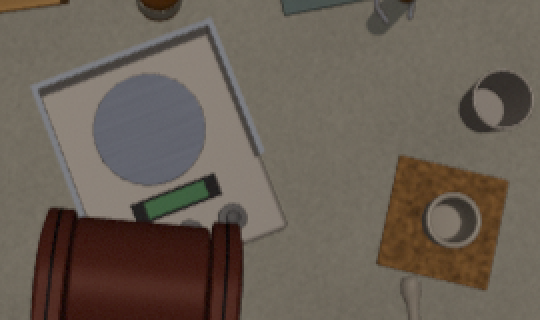

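View pics/m_wrist.png

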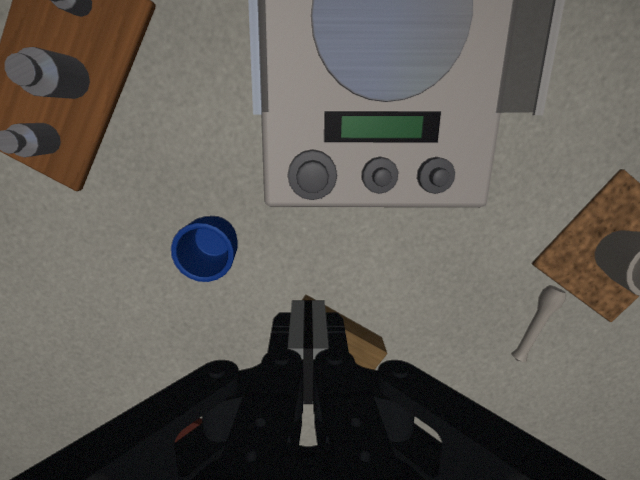

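The mortar stands upright on the mat at (453,220) in the top crop, and the pan is empty. The zero key is clear at (313,175) in the wrist view. Now I'll press it.

```bash
python3 - <<'E'
from h import *
R=np.array([np.pi,0,np.radians(20)]); k=np.array([.4632,.038,0])
movep(k+[0,0,.13],R); move_l(k+[0,0,.086],feed=.1); o=observe(); print(o['eef_pos'],o['ft_force'])
print(move_l(k+[0,0,.066],feed=.02,max_force=14)); t=observe(); print(t['eef_pos'],t['ft_force'],t['time_s'])
hold(.5); o=observe(); print(o['eef_pos'],o['ft_force'])
im,d=snap('wrist'); snap('scene')
hold(.5); o=observe(); print(o['eef_pos'],o['ft_force'],o['time_s'])
E
```

```text
[0.46389076 0.03790485 0.08694362] [0.39727701 0.15695666 0.91565028]
True
[0.46339071 0.03799291 0.07098136] [-1.75438668  0.24009029  7.28951896] 16.825
[0.46340635 0.03800298 0.07099901] [-2.22175414  0.30170275  8.48314885]
[0.46339112 0.03800474 0.07098508] [-2.557325   -0.83179608  8.20373556] 17.925
```

Key at its stop: 6 mm of travel and 8 N against the 5 N spring, held for 1.1 s. I'll release it and go to the weight.

```bash
python3 - <<'E'
from h import *
PI=np.pi; k=np.array([.4632,.038,0])
move_l(k+[0,0,.20],feed=.12)
im,d=snap('wrist'); K,T=load('wrist')[2:]; Q=sel(cloud(d,K,T),k,.012,.06,.09); print('key z',np.median(Q[:,2]) if len(Q) else 0)
movep(np.array([.42,.285,.26]),np.array([PI,0,-.183])); gripper_to(.085,f_grip=60)
im,d=snap('wrist'); K,T=load('wrist')[2:]; P=cloud(d,K,T)
Q=sel(P,(.464,.28),.025,.070,.09); print('knob',len(Q),np.round(disc(Q),4),Q.mean(0))
for c in((.53,.282),(.401,.293)): 
    Q=sel(P,c,.03,.045,.09); print(len(Q),len(Q) and Q.mean(0).round(4))
cv2.imwrite('pics/w3.png',im[...,::-1]); print(observe()['time_s'])
E
```

```text
key z 0.07700629662673525
knob 635 [0.4623 0.2811 0.0119] [0.46257752 0.28107137 0.07811336]
373 [0.5273 0.2831 0.0552]
693 [0.4009 0.2942 0.0557]
21.05
```

View pics/w3.png

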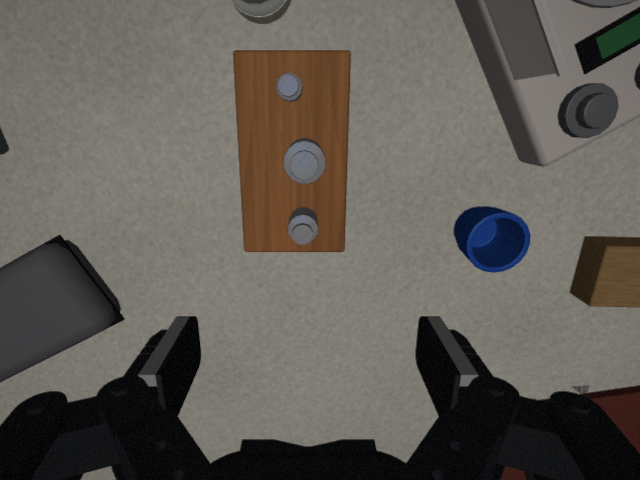

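The largest weight is in the middle at (304,162), with the smaller ones at (289,86) and (302,228). I'll grasp it across the board and place it on the pan.

```bash
python3 - <<'E'
from h import *
PI=np.pi; R=np.array([PI,0,-.183]); w=np.array([.463,.2805,0])
movep(w+[0,0,.15],R)
hit=move_l(w+[0,0,.024],feed=.08,max_force=12); print(hit)
if hit: raise SystemExit
gripper_to(0.03,f_grip=60); o=observe(); z=o['eef_pos'][2]; print(o['opening'],o['grasp_force'],o['eef_pos'])
move_l(w+[0,0,.05],feed=.06); move_l(w+[0,0,.22],feed=.15); o=observe(); print(o['opening'],o['ft_force'],o['time_s'])
p=np.array([.598,.023,0]); Rb=np.array([PI,0,np.radians(20)])
movep(p+[0,0,.22],Rb); move_l(p+[0,0,.024+.060+.010],feed=.08)
print(move_l(p+[0,0,.024+.060-.005],feed=.015,max_force=3)); o=observe(); print(o['eef_pos'],o['ft_force'],o['time_s'])
gripper_to(.085); hold(.1)
move_l(p+[0,0,.21],feed=.12)
movep(np.array([.43,.03,.28]),Rb); hold(.2)
im,d=snap('wrist'); K,T=load('wrist')[2:]; P=cloud(d,K,T)
Q=sel(P,p,.04,.130,.145); print('knob',len(Q),len(Q) and (np.round(disc(Q),4),Q.mean(0).round(4)))
im,d=snap('scene'); cv2.imwrite('pics/end.png',im[120:400,160:520][...,::-1].repeat(2,0).repeat(2,1))
K,T=load('scene')[2:]; P=cloud(d,K,T); Q=sel(P,p,.04,.130,.145); print('knob',len(Q),len(Q) and Q.mean(0).round(4)); print(observe()['time_s'])
E
```

```text
False
0.03702511465037836 60.25922253727913 [0.46319964 0.28049606 0.02445054]
0.03677316568255432 [ 0.41077706  0.43712598 -5.56280954] 25.6917
True
[0.59789407 0.02302947 0.08445998] [-0.36365176  0.64134095  6.78689207] 29.2
knob 594 (array([0.5957, 0.0229, 0.0119]), array([0.5908, 0.022 , 0.1378]))
knob 94 [0.5991 0.0237 0.1373]
32.1083
```

View pics/end.png

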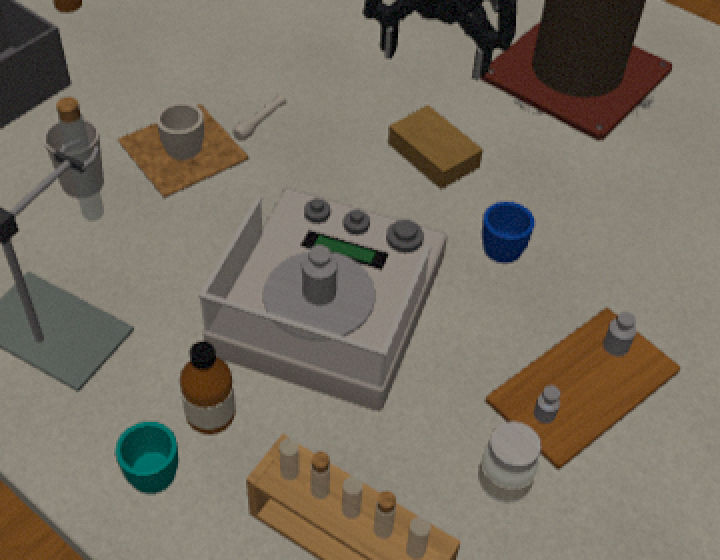

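The large weight stands upright with its base at about (319,295), the middle of the pan. The mortar is upright on the mat at (182,132), and everything else is in place.

```bash
python3 -c "
from plant import *
print(job_done())"
```

```text
the job is handed in; nothing more can be done
None
```

The job is handed in after about 32 s: the mortar stands upright on the mat, the zero key was held fully down for about 1.1 s and sprang back, and the largest weight stands in the middle of the pan; the result was not reported back to me.

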